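# Find the pitch-gauge leaf that fits the old stool screw

## Robot

A 6-joint arm with a two-finger parallel gripper is mounted at the origin on the work surface. World frame = base frame: x ahead of the robot, y to its left, z up, the work surface at z = 0. Lengths are in m, angles in degrees, forces in N, time in s.
With the tool pointing down it reaches from about 0.3 to 0.75 m from the base axis. Payload 8.5 kg.
Tool frame: the origin (TCP) lies on the centre line of the jaws, within the pads' length; the fingertips stand 19 mm ahead of it and the grasp point (between the pads) is the TCP (env.tcp_to_tips is the z of the fingertips in the tool frame, in m); z points along the fingers, y is the line along which they close (so a half turn about z gives the same grasp; the last joint's range is limited). The gripper opens to 85 mm and grips with 20 to 120 N. Pads are 22 mm wide; open, the fingers measure 114 mm over their backs; the gripper's body (76 mm by 85 mm) begins 54 mm behind the grasp point. The pads swing forward as they close: fully open they stand 13 mm farther back than shut.
Start: joints at [-84.127, 21.807, 74.336, -0, 83.858, -12.336], TCP at [0.172, -0.522, 0.25] pointing down, gripper open.
Joint ranges: [-178.18, 178.18], [-50.72, 133.34], [12.68, 142.11], [-81.47, 261.47], [9.98, 163.14], [-165.26, 165.26]. Speed limits (degrees/s): [136.94, 136.94, 180, 180, 180, 180].

## Interface

Orientations are given as a 3x3 rotation matrix whose columns are the frame's x, y, z axes.
In Python, from rig import env gives the robot as it stands.
- The arm moves only by the tool servo_tool, never from a script. Its argument "steps" is a list of rows, each an object of numbers: "tx", "ty", "tz": the shift along the world's x, y, z in cm; "yaw": the turn about the world's z in degrees; "claw": the finger opening in cm, from 0 to 8.54. In form: [{"tx": .., "ty": .., "tz": .., "yaw": .., "claw": ..}, ...]. A call has 1 to 20 rows; each row shifts and turns the commanded pose from where the row before left it; what a row does not reach is not made up. A row lasts 1/10 s, in which the tool goes at most 50 mm and 8.59 degrees, less where a joint would pass 70% of its speed; a pose out of reach is approached as far as the arm can. A call with a gripper value outside its range is refused whole. The fingers move at their own pace and stop on an object; "newtons" is the grip in N (left out, the last holds). Time passes only in rows, so rows that do not move let the fingers close. It gives the time, the measured TCP pose, the force, the opening and the grip force at its end, in the units of the state.
- env.observe(): the state, without advancing time (a new reading comes with each control period).
- env.get_image(name): name is "side" or "top"; returns (picture, depth): 400x640x3 uint8, red, green, blue; 400x640 float32, m along the optical axis (not along the pixel's ray), 0 where there is no reading.
- env.camera_model(name): a dict with "fovy" (degrees; the focal length in pixels is half the picture's height over the tangent of half this angle, whatever the lens; pixels are square), "cx", "cy" (the principal point, pixels), "T" (4x4, takes a point from camera to world coordinates). Camera axes: x right, y down, z forward; pixel columns grow to the right and rows downward; lengths in m; the calibration is good to about 2 mm. A picture is of the moment at which its call begins. camera_model takes no time and is no camera call.
- env.close_job(): hands the job in; it is judged then, once.
The state is a dict: "time_s": time; "q": joint angles; "qvel": joint speeds; "joint_efforts": joint torques, N m; "position": TCP position; "tool_rot": TCP orientation; "ft_force": force on the tool from outside, world axes, zero at the start; "wrist_torque": the same for the moment, N m; "grip_width": finger opening in m; "gripper_force": force on a finger pad.
Only numpy, scipy, OpenCV 4.12 (cv2) and the standard library are available. Lean on these libraries where they do the work, as an engineer would, in place of code of your own. Each camera call takes 0.05 s, during which the arm holds its last target. There are 200 camera calls.

## Task

Press the pitch-gauge leaves, teeth first, into the thread of the screw on the blue mat until you find the one that seats fully, its bar against the crests. Then lay that leaf flat on the counter or the leaf mat and let go, take it again by the two ends of its comb, and slide it tail first into the yellow holder until the bar meets the mouth. The other two leaves must end lying flat on the black mat; do not disturb the cup, the jar or the figurine.

Things in the scene. Friction and masses are not known exactly. Their poses are not given: they have to be found in the camera images.
- leaf_a_mid (a point): loose pitch-gauge leaf, 60 g, flat on the black mat. Point: middle of its aluminium bar, 5 mm above the underside; x towards the teeth, y along the comb, z up. Bar 24 (x) x 62 (y) x 10 mm high, its ends raised by red lugs (22 mm high from the underside, x = -12 to 10, 62 mm over both). Five teeth, one at y = 0, stand 5.4 mm out of the front. Red tail 18 wide, 20 high, back to x = -60 mm.
- leaf_b_mid (a point): second leaf, just like leaf_a but for its tooth pitch. The three pitches are 9, 11.25 and 13.5 mm; which leaf has which is not told: try them
- leaf_c_mid (a point): third leaf, just like leaf_a but for its tooth pitch
- screw_a_axis (a point): coarse steel screw, crests 30 mm across, thread 6 mm deep, lying level in a fixed wooden cradle. This point: on its axis, mid-length, 21 mm above the counter; y along the axis, x level, away from the cradle's ledge. Thread from y = -44 to 44 mm; on the -x side a groove lies at y = 0. Ledge before the thread: top 16 mm above the counter, x = -41 to -17, y = -33 to 33 mm.
- screw_b_axis (a point): second screw in a like cradle; the three differ only in pitch (like the leaves; not told which) and change places: only the one on the blue mat is the job. A leaf lying on the ledge has its middle level with the axis. Teeth towards +x and one tooth at y = 0, the fitting leaf seats with its bar against the crests, the bar's middle at x = -27 mm; a wrong one stops 3 to 6 mm short.
- screw_c_axis (a point): third screw in a like cradle, point and axes as for screw_a
- job_mat: thin blue mat 160 x 190 mm on the counter that marks the job: one screw's point lies within 20 mm (level) of this point, near the mat's middle
- leaf_mat: black rubber mat, fixed, 160 mm (x) by 280 mm (y), 3 mm thick, where the leaves lie; origin at its middle on the counter
- holder_mouth (a point): mouth of the yellow fixed holder, a roofed pocket open to +x, closed at the back. This point: middle of the mouth's lower edge, on the pocket floor, 20 mm above the counter. Pocket 25 mm wide, 27 high, 50 deep inside, 37 wide outside, roof top 52 mm above the counter. Home: bar's back face at the mouth, so the bar's middle at x = 12 mm, 5 mm above the floor.
- holder: the same holder; origin on the counter, 25 mm behind the mouth, same axes. Its floor, a solid 34 mm wide and 20 mm high, runs on 20 mm in front of the mouth and carries the bar, whose ends overhang 14 mm each side (room for fingers)
- cup: blue ceramic cup, open, 72 mm wide, 70 mm tall, loose bystander; origin at the centre of its underside
- jar: amber glass jar with a brass cap, 70 mm tall, loose bystander; origin at the centre of its underside
- figurine: white china figurine, 73 mm tall, loose bystander; origin at the centre of its underside

How it is judged:
By the outcome, as a careful person would: the job done as asked, in the order asked, and still so for the second after the job is handed in, with the robot touching nothing.
It also fails if it takes over 72 s, if anything falls off the work surface, if the arm or the gripper's body presses on something with over 40 N, if the wrist force passes 120 N, or if a joint passes its speed limit or range.

## Working session

There is one attempt and no reset: what is moved stays moved. The work goes in short steps, Python scripts to look and compute and a tool call to move; the robot and the scene stay as the last step left them, time stands still between calls to the robot, and variables do not carry over. Pictures are saved under pics/ and viewed, at most 11 in all, crops included, and the job is handed in when it is done.

Besides the shell and the picture viewer there is one more tool, called after "Emit:" as name(argument=value, ...), one argument or row to a line, values as JSON. servo_tool: Moves the arm, as the interface text tells. Its arguments: {"type":"object","properties":{"steps":{"type":"array"},"newtons":{"type":"number"}},"required":["steps"]}

```bash
ls; mkdir -p pics; cat > h.py <<'E'
import numpy as np,cv2
from rig import env
def snap(name,fn=None):
    im,d=env.get_image(name)
    np.savez('/tmp/%s.npz'%name,im=im,d=d)
    if fn: cv2.imwrite('pics/'+fn,im[:,:,::-1])
    return im,d
def load(name):
    z=np.load('/tmp/%s.npz'%name); return z['im'],z['d']
def cam(name):
    m=env.camera_model(name); f=200/np.tan(np.radians(m['fovy'])/2); return f,m['cx'],m['cy'],np.array(m['T'])
def ray(name,u,v,z):
    "world point on pixel ray at height z"
    f,cx,cy,T=cam(name); r=T[:3,:3]@np.array([(u-cx)/f,(v-cy)/f,1]); o=T[:3,3]
    return o+r*(z-o[2])/r[2]
def cloud(name,d):
    f,cx,cy,T=cam(name); v,u=np.mgrid[:400,:640]
    p=np.stack([(u-cx)/f*d,(v-cy)/f*d,d],-1); return p@T[:3,:3].T+T[:3,3]
E
python3 - <<'E'
from h import *
snap('top','t1.png');snap('side','s1.png')
for n in('top','side'): print(env.camera_model(n))
s=env.observe(); print(s['time_s'],s['position'],s['tool_rot'],s['grip_width'])
E
```

```text
pics
{'fovy': 52.84639957874414, 'cx': 321.66020905876616, 'cy': 203.1984351228672, 'T': array([[ 6.86798561e-02, -9.73868192e-01,  2.16480533e-01,
         4.15636415e-01],
       [-9.97638749e-01, -6.70309899e-02,  1.49590207e-02,
         7.47564598e-03],
       [-5.72100290e-05, -2.16996752e-01, -9.76172324e-01,
         1.04201525e+00],
       [ 0.00000000e+00,  0.00000000e+00,  0.00000000e+00,
         1.00000000e+00]])}
{'fovy': 48.20906898370689, 'cx': 315.80774401326624, 'cy': 194.09117136826643, 'T': array([[-0.92866843, -0.17352228,  0.32781849,  0.22422247],
       [-0.3708713 ,  0.4473357 , -0.81384596,  0.99087642],
       [-0.00542451, -0.87737152, -0.47978098,  0.64944064],
       [ 0.        ,  0.        ,  0.        ,  1.        ]])}
0.1 [ 0.17184432 -0.52221674  0.24977177] [[ 9.49909142e-01  3.12526162e-01 -1.41327374e-04]
 [ 3.12526073e-01 -9.49908281e-01  1.30776440e-03]
 [ 2.74462544e-04 -1.28642584e-03 -9.99999135e-01]] 0.08513944639211776
```

View pics/t1.png

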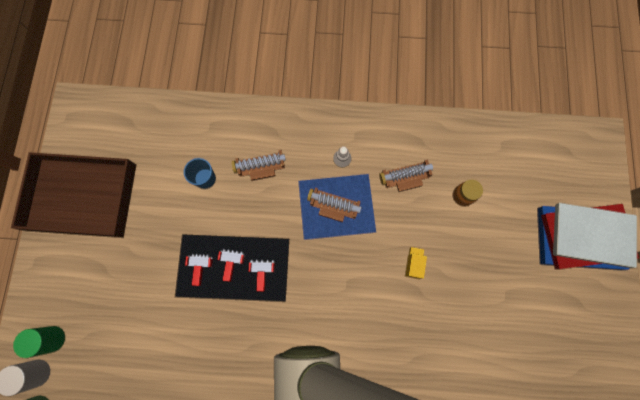

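View pics/s1.png

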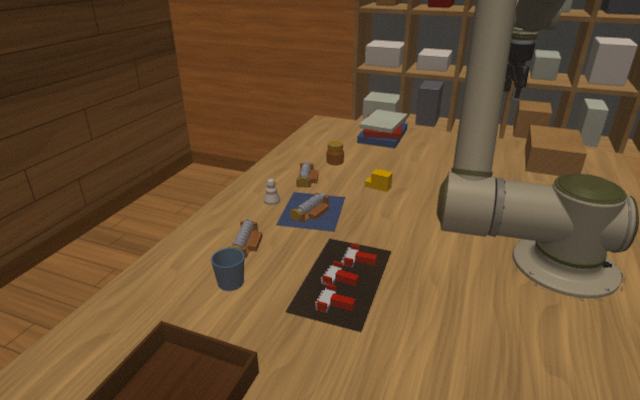

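```bash
python3 - <<'E'
from h import *
im,d=load('top'); im=im[:,:,::-1]
a=cv2.resize(im[240:300,180:290],None,fx=7,fy=7,interpolation=cv2.INTER_CUBIC)[:420,:770]
cv2.imwrite('pics/c1.png',a)
b=cv2.resize(im[175:225,295:375],None,fx=7,fy=7,interpolation=cv2.INTER_CUBIC)
c=cv2.resize(im[240:285,400:435],None,fx=6,fy=6,interpolation=cv2.INTER_CUBIC)
B=np.zeros((600,800,3),np.uint8);B[:350,:560]=b;B[:270,570:780]=c
cv2.imwrite('pics/c2.png',B)
E
```

```text
(no output)
```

View pics/c1.png

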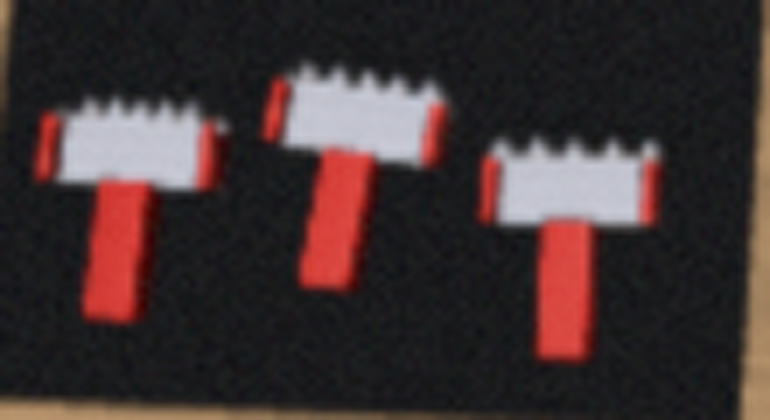

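View pics/c2.png

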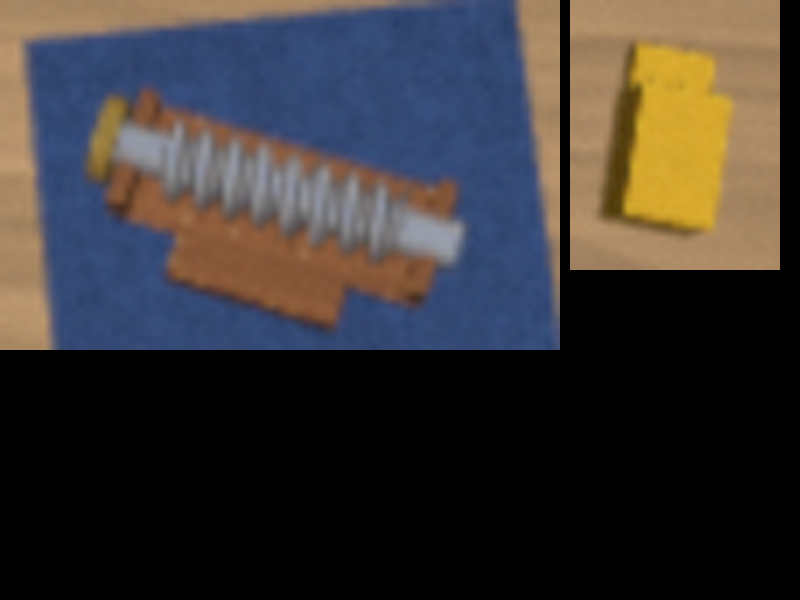

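```bash
cat >> h.py <<'E'
def rect(P):
    c,(w,h),a=cv2.minAreaRect((P[:,:2]*1000).astype(np.float32)); return np.round(c,1),np.round((w,h),1),round(a,1)
def hsv(im): return cv2.cvtColor(im,cv2.COLOR_RGB2HSV)
E
python3 - <<'E'
from h import *
im,d=load('top'); W=cloud('top',d); H=hsv(im); z=W[...,2]
reg=lambda u0,u1,v0,v1:(np.mgrid[:400,:640][1]>=u0)&(np.mgrid[:400,:640][1]<u1)&(np.mgrid[:400,:640][0]>=v0)&(np.mgrid[:400,:640][0]<v1)
red=((H[...,0]<8)|(H[...,0]>172))&(H[...,1]>150)&(H[...,2]>100)
sil=(H[...,1]<70)&(H[...,2]>130)
for n,u0,u1 in(('L',182,213),('M',215,246),('R',246,280)):
    r=reg(u0,u1,240,298)
    P=W[red&r]; S=W[sil&r]
    print(n,'red z',np.round(np.percentile(P[:,2],[5,50,95])*1000,1),'sil z',np.round(np.median(S[:,2])*1000,1),rect(S))
    # tail: rows below bar
    v=np.where(red&r); 
    xm=np.median(S[:,0]); T=P[P[:,0]<xm-.018]
    c=T[:,:2].mean(0); vv=np.linalg.svd(T[:,:2]-c)[2][0]; print('  tail',rect(T),'cen',c,'ang',np.degrees(np.arctan2(vv[1],vv[0])), 'silcen',S[:,:2].mean(0),'xmin',T[:,0].min())
r=reg(295,375,175,225)
print('job crest z>30', rect(W[r&(z>.028)]), (r&(z>.028)).sum())
wood=r&(H[...,0]<25)&(H[...,1]>90)
L=wood&(z>.012)&(z<.020); print('ledge-height',rect(W[L]),L.sum())
yl=reg(400,435,240,285)&(H[...,0]>18)&(H[...,0]<32)&(H[...,1]>200)
print('holder roof',rect(W[yl&(z>.045)]),'floor',rect(W[yl&(z>.014)&(z<.028)]),np.percentile(z[yl&(z>.045)],[5,50,95]))
print('mat z',np.median(z[285:295,200:215]),np.median(z[330:340,300:320]))
# brightness profile for reading ledges
for u,v,zz in((319,214.3,.016),(342.9,221.4,.016)): print(ray('top',u,v,zz))
E
```

```text
L red z [19.2 23.5 27.3] sil z 13.7 (array([454.1, 177.8]), array([347.8,  31.4]), 82.4)
  tail (array([435.1, 173. ]), array([ 42.4, 330.5]), 0.6) cen [0.43319193 0.31809581] ang 86.32395756090737 silcen [0.47322938 0.32377675] xmin 0.4122402211927887
M red z [18.6 23.6 27.4] sil z 13.6 (array([490.7, 243.5]), array([53.3, 27.7]), 85.4)
  tail (array([444.1, 133.1]), array([254. ,  42.8]), 86.8) cen [0.44987865 0.24245689] ang 80.92574960168375 silcen [0.49018581 0.24457469] xmin 0.4156364153205804
R red z [17.9 23.4 27.1] sil z 13.5 (array([456.7,  97.9]), array([194.7,  39.6]), 77.1)
  tail (array([431. , 161.8]), array([43.8, 17.7]), 3.1) cen [0.43164833 0.16140641] ang -174.0016670611146 silcen [0.47061782 0.16451543] xmin 0.40933556055922254
job crest z>30 (array([543.3,  16.9]), array([139.1, 243.6]), 76.3) 409
ledge-height (array([635. ,  -3.9]), array([120.9,  56.6]), 75.3) 231
holder roof (array([ 496. , -219.1]), array([34.3, 55.3]), 83.7) floor (array([ 506.7, -215.3]), array([28.7, 73.9]), 71.9) [0.04898057 0.05196651 0.05534574]
mat z 0.003534958413183853 0.00023580483010776643
[0.61324857 0.02805947 0.016     ]
[ 0.59884782 -0.03489628  0.016     ]
```

```bash
cat >> h.py <<'E'
def rays(name,u,v,z):
    f,cx,cy,T=cam(name); r=np.stack([(u-cx)/f,(v-cy)/f,np.ones(len(u))],-1)@T[:3,:3].T; o=T[:3,3]
    return (o+r*((z-o[2])/r[:,2])[:,None])
def box(u0,u1,v0,v1):
    m=np.zeros((400,640),bool); m[v0:v1,u0:u1]=1; return m
def redm(H): return ((H[...,0]<8)|(H[...,0]>172))&(H[...,1]>150)&(H[...,2]>100)
def pix(m,z,name='top'):
    v,u=np.where(m); return rays(name,u.astype(float),v.astype(float),z)
def axis(P):
    c=P[:,:2].mean(0); a=np.linalg.svd(P[:,:2]-c)[2][0]; a=a*np.sign(a[0] if abs(a[0])>.5 else a[1]); return np.round(c,4),round(np.degrees(np.arctan2(a[1],a[0])),1)
E
python3 - <<'E'
from h import *
im,d=load('top'); H=hsv(im); W=cloud('top',d); z=W[...,2]; ok=d>0
r=box(215,246,240,298)
red=redm(H)&r; sil=(H[...,1]<70)&(H[...,2]>130)&r
n,lab,st,ce=cv2.connectedComponentsWithStats(red.astype(np.uint8)); 
for i in range(1,n): 
    if st[i,4]>4:
        P=pix(lab==i,.023); print(st[i],axis(P),rect(P))
P=pix(sil,.013);print('sil',axis(P),rect(P))
# job: crest, silver
r=box(295,375,175,225)
s=(H[...,1]<80)&(H[...,2]>90)&r
P=pix(s,.030);print('screw',axis(P),rect(P),len(P))
m=ok&r&(z>.030)&(H[...,1]<110); print('depth>30',axis(W[m]),rect(W[m]))
y=r&(H[...,0]>15)&(H[...,0]<30)&(H[...,1]>120)&(z>.015); print('knob',axis(pix(y,.021)),y.sum())
wood=r&(H[...,0]<20)&(H[...,1]>90)&ok&~y
P=pix(wood,.016);print('wood',axis(P),rect(P))
yl=box(400,435,240,285)&(H[...,0]>18)&(H[...,0]<32)&(H[...,1]>200)&ok
P=pix(yl&(z>.040),.052); print('roof',axis(P),rect(P)); P=pix(yl&(z>.012)&(z<.028)&(np.arange(400)[:,None]<258),.020); print('floor',axis(P),rect(P))
E
```

```text
[218 251   3   9  18] (array([0.4899, 0.2725]), np.float64(-1.2)) (array([490.2, 272.7]), array([ 5. , 20.1]), 85.6)
[241 256   3   8  12] (array([0.4835, 0.2139]), np.float64(-5.8)) (array([483.2, 214. ]), array([ 3.5, 17.9]), 84.9)
[223 262  11  19 149] (array([0.4523, 0.2457]), np.float64(-4.7)) (array([452.3, 245.6]), array([19.5, 46.7]), 86.5)
sil (array([0.4902, 0.2446]), np.float64(86.6)) (array([490.7, 243.4]), array([52.4, 27.5]), 85.3)
screw (array([ 0.6538, -0.0084]), np.float64(82.7)) (array([654.6, -12.2]), array([125.3, 192.2]), 6.4) 697
depth>30 (array([ 0.6463, -0.0064]), np.float64(76.0)) (array([645.7,  -8.1]), array([139.1,  27.4]), 76.7)
knob (array([0.6634, 0.0557]), np.float64(-10.3)) 28
wood (array([0.6501, 0.0114]), np.float64(93.8)) (array([656.3, -10. ]), array([131.6, 209.6]), 3.9)
roof (array([ 0.4961, -0.2167]), np.float64(-6.5)) (array([ 495.9, -218.2]), array([36.7, 55. ]), 82.5)
floor (array([ 0.5334, -0.2219]), np.float64(91.2)) (array([ 529.5, -223.1]), array([30.7, 21. ]), 82.5)
```

```bash
cat >> h.py <<'E'
def rectify(im,name,O,yaw,z,xr,yr,s=6):
    "view in frame O,yaw at height z: picture right=+x... here col = -y, row = -x (mm)"
    xs=np.arange(xr[1],xr[0],-1/s); ys=np.arange(yr[1],yr[0],-1/s)
    X,Y=np.meshgrid(xs,ys,indexing='ij'); c,s_=np.cos(np.radians(yaw)),np.sin(np.radians(yaw))
    P=np.stack([O[0]+(c*X-s_*Y)/1e3,O[1]+(s_*X+c*Y)/1e3,np.full(X.shape,z)],-1)
    f,cx,cy,T=cam(name); Q=(P-T[:3,3])@T[:3,:3]
    g=cv2.remap(im,(Q[...,0]/Q[...,2]*f+cx).astype(np.float32),(Q[...,1]/Q[...,2]*f+cy).astype(np.float32),cv2.INTER_CUBIC)[:,:,::-1].copy()
    for y in range(int(np.ceil(yr[0]/10)*10),int(yr[1])+1,10):
        k=int((yr[1]-y)*s); g[:(14 if y else 30),k:k+1]=(0,255,0)
    for x in range(int(np.ceil(xr[0]/10)*10),int(xr[1])+1,10):
        k=int((xr[1]-x)*s); g[k:k+1,:(14 if x else 30)]=(0,255,0)
    return g
E
python3 - <<'E'
from h import *
im,d=load('top')
g1=rectify(im,'top',(.646,-.010),-13.5,.016,(-48,25),(-65,65))[:,:780][:290]
g2=rectify(im,'top',(.646,-.010),-13.5,.033,(-25,25),(-65,65))
g=np.vstack([g1[-220:],g2[:,:780]]); print(g.shape)
g1=rectify(im,'top',(.646,-.010),-13.5,.016,(-48,0),(-65,65))
g=np.vstack([g1,g2]); print(g.shape)
cv2.imwrite('pics/r1.png',g)
E
```

```text
(520, 780, 3)
(588, 780, 3)
```

View pics/r1.png

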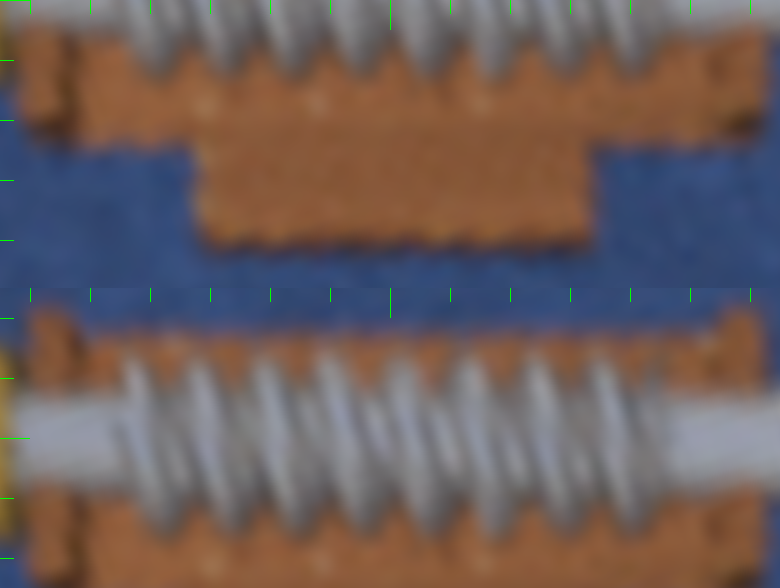

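Emit:
servo_tool(
  steps=[
    {"tx": 1.39, "ty": 3.84, "tz": 0, "yaw": -1.135, "claw": 3.8},
    {"tx": 1.39, "ty": 3.84, "tz": 0, "yaw": -1.135, "claw": 3.8},
    {"tx": 1.39, "ty": 3.84, "tz": 0, "yaw": -1.135, "claw": 3.8},
    {"tx": 1.39, "ty": 3.84, "tz": 0, "yaw": -1.135, "claw": 3.8},
    {"tx": 1.39, "ty": 3.84, "tz": 0, "yaw": -1.135, "claw": 3.8},
    {"tx": 1.39, "ty": 3.84, "tz": 0, "yaw": -1.135, "claw": 3.8},
    {"tx": 1.39, "ty": 3.84, "tz": 0, "yaw": -1.135, "claw": 3.8},
    {"tx": 1.39, "ty": 3.84, "tz": 0, "yaw": -1.135, "claw": 3.8},
    {"tx": 1.39, "ty": 3.84, "tz": 0, "yaw": -1.135, "claw": 3.8},
    {"tx": 1.39, "ty": 3.84, "tz": 0, "yaw": -1.135, "claw": 3.8},
    {"tx": 1.39, "ty": 3.84, "tz": 0, "yaw": -1.135, "claw": 3.8},
    {"tx": 1.39, "ty": 3.84, "tz": 0, "yaw": -1.135, "claw": 3.8},
    {"tx": 1.39, "ty": 3.84, "tz": 0, "yaw": -1.135, "claw": 3.8},
    {"tx": 1.39, "ty": 3.84, "tz": 0, "yaw": -1.135, "claw": 3.8},
    {"tx": 1.39, "ty": 3.84, "tz": 0, "yaw": -1.135, "claw": 3.8},
    {"tx": 1.39, "ty": 3.84, "tz": 0, "yaw": -1.135, "claw": 3.8},
    {"tx": 1.39, "ty": 3.84, "tz": 0, "yaw": -1.135, "claw": 3.8},
    {"tx": 1.39, "ty": 3.84, "tz": 0, "yaw": -1.135, "claw": 3.8},
    {"tx": 1.39, "ty": 3.84, "tz": 0, "yaw": -1.135, "claw": 3.8},
    {"tx": 1.39, "ty": 3.84, "tz": 0, "yaw": -1.135, "claw": 3.8},
  ],
  newtons=40,
)

```text
time_s: 2.1
position: [0.45, 0.2474, 0.25]
tool_rot: [[0.997, -0.079, -0.001], [-0.079, -0.997, -0.0], [-0.001, 0.0, -1.0]]
ft_force: [-0.0, -1.4, 0.2]
grip_width: 0.0376
gripper_force: 0.0
```

Emit:
servo_tool(
  steps=[
    {"ty": -0.09, "tz": -4.4, "claw": 3.8},
    {"tz": -4.4, "claw": 3.8},
    {"tz": -4.4, "claw": 3.8},
    {"tz": -3.8, "claw": 3.8},
    {"tz": -3.4, "claw": 3.8},
    {"tz": -2.0, "claw": 3.8},
    {"claw": 3.8},
  ],
)

```text
invalid input at $.steps[0]: expected keys tx, ty, tz, yaw, claw
```

```bash
python3 - <<'E'
from h import *
im,d=snap('side'); print(env.tcp_to_tips)
f,cx,cy,T=cam('side'); q=T[:3,:3].T@(np.array([.46,.245,.03])-T[:3,3]); u,v=int(q[0]/q[2]*f+cx),int(q[1]/q[2]*f+cy); print(u,v)
g=cv2.resize(im[v-50:v+40,u-65:u+65,::-1],None,fx=6,fy=6,interpolation=cv2.INTER_CUBIC); cv2.imwrite('pics/s2.png',g)
E
```

```text
0.019
343 271
```

View pics/s2.png

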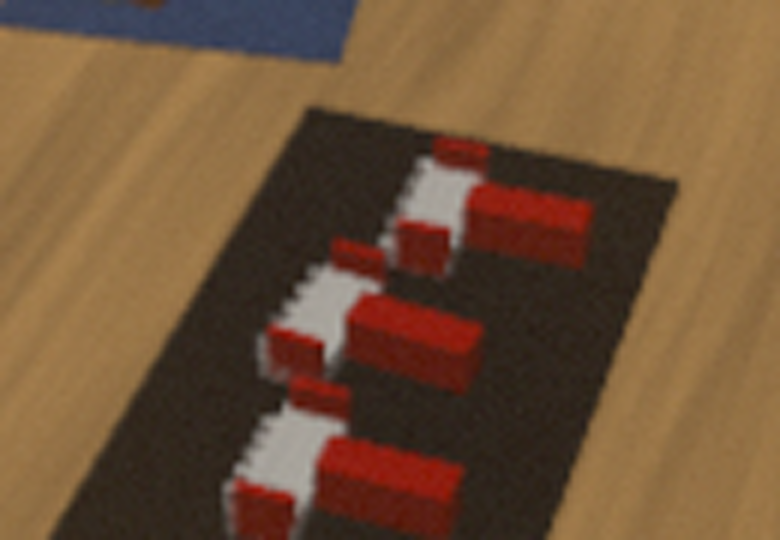

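Emit:
servo_tool(
  steps=[
    {"tx": 0, "ty": -0.09, "tz": -4.4, "yaw": 0, "claw": 3.8},
    {"tx": 0, "ty": 0, "tz": -4.4, "yaw": 0, "claw": 3.8},
    {"tx": 0, "ty": 0, "tz": -4.4, "yaw": 0, "claw": 3.8},
    {"tx": 0, "ty": 0, "tz": -3.8, "yaw": 0, "claw": 3.8},
    {"tx": 0, "ty": 0, "tz": -3.4, "yaw": 0, "claw": 3.8},
    {"tx": 0, "ty": 0, "tz": -2.0, "yaw": 0, "claw": 3.8},
    {"tx": 0, "ty": 0, "tz": 0, "yaw": 0, "claw": 3.8},
  ],
)

```text
time_s: 2.85
position: [0.4485, 0.2442, 0.0239]
tool_rot: [[0.997, -0.078, -0.006], [-0.078, -0.997, -0.002], [-0.005, 0.002, -1.0]]
ft_force: [0.3, -0.4, 0.5]
grip_width: 0.0382
gripper_force: 0.0
```

```bash
python3 - <<'E'
from h import *
print('side tail top centre',ray('side',347.2,274.3,.023),'exp',[.4521,.2463])
im,d=snap('side'); 
u,v=343,271
g=cv2.resize(im[v-60:v+40,u-65:u+65,::-1],None,fx=6,fy=6,interpolation=cv2.INTER_CUBIC); cv2.imwrite('pics/s3.png',g)
E
```

```text
side tail top centre [0.45163923 0.24453812 0.023     ] exp [0.4521, 0.2463]
```

View pics/s3.png

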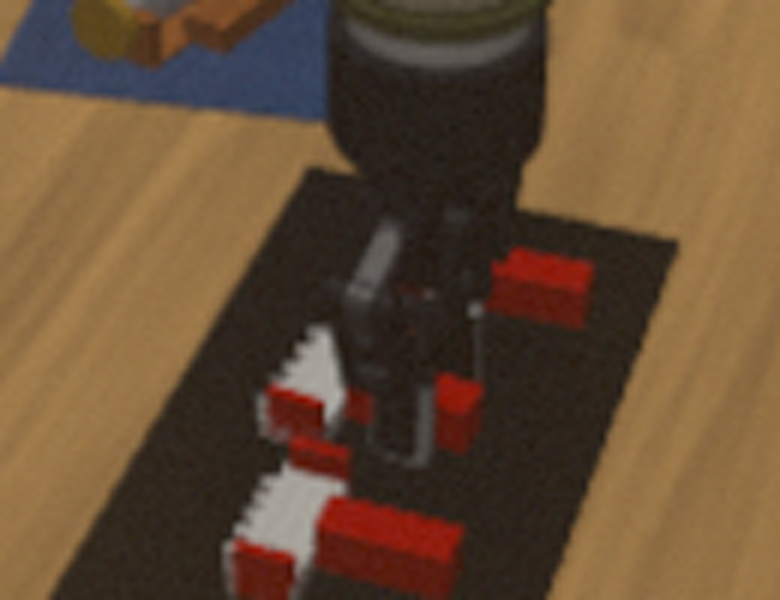

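Emit:
servo_tool(
  steps=[
    {"tx": 0, "ty": 0, "tz": 0.1, "yaw": 0, "claw": 1.2},
    {"tx": 0, "ty": 0, "tz": 0, "yaw": 0, "claw": 1.2},
    {"tx": 0, "ty": 0, "tz": 0, "yaw": 0, "claw": 1.2},
    {"tx": 0, "ty": 0, "tz": 0, "yaw": 0, "claw": 1.2},
    {"tx": 0, "ty": 0, "tz": 0, "yaw": 0, "claw": 1.2},
    {"tx": 0, "ty": 0, "tz": 0, "yaw": 0, "claw": 1.2},
    {"tx": 0, "ty": 0, "tz": 0, "yaw": 0, "claw": 1.2},
  ],
)

```text
time_s: 3.6
position: [0.4506, 0.2449, 0.0289]
tool_rot: [[0.997, -0.078, 0.003], [-0.078, -0.997, 0.001], [0.003, -0.001, -1.0]]
ft_force: [-1.1, -0.6, 6.8]
grip_width: 0.017
gripper_force: 41.3
```

Emit:
servo_tool(
  steps=[
    {"tx": 0, "ty": 0, "tz": 2, "yaw": 0, "claw": 1.2},
    {"tx": 0, "ty": 0, "tz": 3, "yaw": 0, "claw": 1.2},
    {"tx": 0, "ty": 0, "tz": 3, "yaw": 0, "claw": 1.2},
    {"tx": 1.515, "ty": -2.975, "tz": 0, "yaw": -1.125, "claw": 1.2},
    {"tx": 1.515, "ty": -2.975, "tz": 0, "yaw": -1.125, "claw": 1.2},
    {"tx": 1.515, "ty": -2.975, "tz": 0, "yaw": -1.125, "claw": 1.2},
    {"tx": 1.515, "ty": -2.975, "tz": 0, "yaw": -1.125, "claw": 1.2},
    {"tx": 1.515, "ty": -2.975, "tz": 0, "yaw": -1.125, "claw": 1.2},
    {"tx": 1.515, "ty": -2.975, "tz": 0, "yaw": -1.125, "claw": 1.2},
    {"tx": 1.515, "ty": -2.975, "tz": 0, "yaw": -1.125, "claw": 1.2},
    {"tx": 1.515, "ty": -2.975, "tz": 0, "yaw": -1.125, "claw": 1.2},
    {"tx": 0, "ty": 0, "tz": -2, "yaw": 0, "claw": 1.2},
    {"tx": 0, "ty": 0, "tz": -2, "yaw": 0, "claw": 1.2},
    {"tx": 0, "ty": 0, "tz": -1.8, "yaw": 0, "claw": 1.2},
    {"tx": 0, "ty": 0, "tz": 0, "yaw": 0, "claw": 1.2},
    {"tx": 0, "ty": 0, "tz": 0, "yaw": 0, "claw": 1.2},
  ],
)

```text
time_s: 5.2
position: [0.5713, 0.0066, 0.0501]
tool_rot: [[0.972, -0.233, 0.001], [-0.233, -0.972, -0.0], [0.001, -0.0, -1.0]]
ft_force: [-0.1, -0.8, -0.4]
grip_width: 0.0167
gripper_force: 40.3
```

```bash
python3 - <<'E'
from h import *
s=env.observe(); print(s['position'],s['ft_force'])
im,d=snap('top'); i2,d2=snap('side')
g=rectify(im,'top',(.6458,-.011),-13.5,.026,(-52,20),(-50,50),5)
f,cx,cy,T=cam('side'); q=T[:3,:3].T@(np.array([.61,0,.03])-T[:3,3]); u,v=int(q[0]/q[2]*f+cx),int(q[1]/q[2]*f+cy)
b=cv2.resize(i2[v-22:v+18,u-42:u+42,::-1],(500,238),interpolation=cv2.INTER_CUBIC); print(u,v)
cv2.imwrite('pics/p1.png',np.vstack([g[:,:500],b]))
E
```

```text
[0.57128562 0.00663722 0.05013226] [-0.06327195 -0.83820786 -0.42165474]
320 206
```

View pics/p1.png

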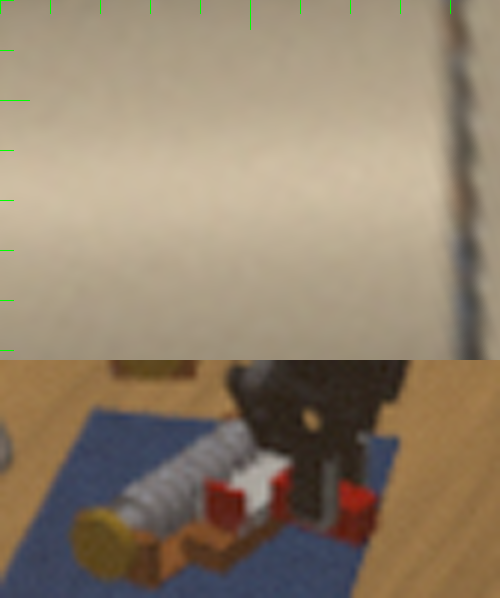

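Emit:
servo_tool(
  steps=[
    {"tx": 0, "ty": 0, "tz": -0.4, "yaw": 0, "claw": 1.2},
    {"tx": 0, "ty": 0, "tz": -0.3, "yaw": 0, "claw": 1.2},
    {"tx": 0, "ty": 0, "tz": -0.1, "yaw": 0, "claw": 1.2},
    {"tx": 0, "ty": 0, "tz": 0, "yaw": 0, "claw": 1.2},
    {"tx": 0, "ty": 0, "tz": 0, "yaw": 0, "claw": 1.2},
    {"tx": 0, "ty": 0, "tz": 0, "yaw": 0, "claw": 1.2},
  ],
)

```text
time_s: 5.9
position: [0.571, 0.0067, 0.0416]
tool_rot: [[0.972, -0.233, 0.0], [-0.233, -0.972, 0.0], [0.0, -0.0, -1.0]]
ft_force: [-2.5, 0.8, 5.1]
grip_width: 0.0169
gripper_force: 41.0
```

Emit:
servo_tool(
  steps=[
    {"tx": 0.194, "ty": -0.047, "tz": 0, "yaw": 0, "claw": 1.2},
    {"tx": 0.194, "ty": -0.047, "tz": 0, "yaw": 0, "claw": 1.2},
    {"tx": 0.194, "ty": -0.047, "tz": 0, "yaw": 0, "claw": 1.2},
    {"tx": 0.097, "ty": -0.023, "tz": 0, "yaw": 0, "claw": 1.2},
    {"tx": 0, "ty": 0, "tz": 0, "yaw": 0, "claw": 1.2},
    {"tx": 0, "ty": 0, "tz": 0, "yaw": 0, "claw": 1.2},
  ],
)

```text
time_s: 6.5
position: [0.5774, 0.0053, 0.0417]
tool_rot: [[0.972, -0.233, -0.001], [-0.233, -0.972, 0.0], [-0.001, -0.0, -1.0]]
ft_force: [-4.9, 1.3, 8.2]
grip_width: 0.0167
gripper_force: 41.4
```

Emit:
servo_tool(
  steps=[
    {"tx": 0.097, "ty": -0.023, "tz": 0, "yaw": 0, "claw": 1.2},
    {"tx": 0.097, "ty": -0.023, "tz": 0, "yaw": 0, "claw": 1.2},
    {"tx": 0, "ty": 0, "tz": 0, "yaw": 0, "claw": 1.2},
    {"tx": 0, "ty": 0, "tz": 0, "yaw": 0, "claw": 1.2},
  ],
)

```text
time_s: 6.9
position: [0.5792, 0.0048, 0.0417]
tool_rot: [[0.972, -0.233, -0.001], [-0.233, -0.972, 0.0], [-0.001, -0.0, -1.0]]
ft_force: [-5.3, 0.8, 8.6]
grip_width: 0.0168
gripper_force: 41.4
```

Emit:
servo_tool(
  steps=[
    {"tx": 0.097, "ty": -0.023, "tz": 0, "yaw": 0, "claw": 1.2},
    {"tx": 0.097, "ty": -0.023, "tz": 0, "yaw": 0, "claw": 1.2},
    {"tx": 0, "ty": 0, "tz": 0, "yaw": 0, "claw": 1.2},
    {"tx": 0, "ty": 0, "tz": 0, "yaw": 0, "claw": 1.2},
  ],
)

```text
time_s: 7.3
position: [0.5811, 0.0043, 0.0417]
tool_rot: [[0.972, -0.233, -0.001], [-0.233, -0.972, 0.0], [-0.001, -0.0, -1.0]]
ft_force: [-5.5, 1.4, 8.5]
grip_width: 0.0169
gripper_force: 41.5
```

Emit:
servo_tool(
  steps=[
    {"tx": 0.097, "ty": -0.023, "tz": 0, "yaw": 0, "claw": 1.2},
    {"tx": 0.097, "ty": -0.023, "tz": 0, "yaw": 0, "claw": 1.2},
    {"tx": 0, "ty": 0, "tz": 0, "yaw": 0, "claw": 1.2},
    {"tx": 0, "ty": 0, "tz": 0, "yaw": 0, "claw": 1.2},
  ],
)

```text
time_s: 7.7
position: [0.583, 0.0039, 0.0417]
tool_rot: [[0.972, -0.233, -0.001], [-0.233, -0.972, 0.0], [-0.001, -0.0, -1.0]]
ft_force: [-6.4, 0.9, 8.6]
grip_width: 0.0169
gripper_force: 41.5
```

Emit:
servo_tool(
  steps=[
    {"tx": 0.097, "ty": -0.023, "tz": 0, "yaw": 0, "claw": 1.2},
    {"tx": 0.0, "ty": 0, "tz": 0, "yaw": 0, "claw": 1.2},
    {"tx": 0.049, "ty": -0.012, "tz": 0, "yaw": 0, "claw": 1.2},
    {"tx": 0, "ty": 0, "tz": 0, "yaw": 0, "claw": 1.2},
  ],
)

```text
time_s: 8.1
position: [0.5833, 0.0039, 0.0417]
tool_rot: [[0.972, -0.233, -0.005], [-0.233, -0.972, 0.001], [-0.005, 0.0, -1.0]]
ft_force: [-10.9, 2.2, 13.3]
grip_width: 0.0171
gripper_force: 42.0
```

Emit:
servo_tool(
  steps=[
    {"tx": 0.097, "ty": -0.023, "tz": 0, "yaw": 0, "claw": 1.2},
    {"tx": 0.0, "ty": 0, "tz": 0, "yaw": 0, "claw": 1.2},
    {"tx": 0, "ty": 0, "tz": 0, "yaw": 0, "claw": 1.2},
    {"tx": 0, "ty": 0, "tz": 0, "yaw": 0, "claw": 1.2},
  ],
)

```text
time_s: 8.5
position: [0.5834, 0.0039, 0.0417]
tool_rot: [[0.972, -0.233, -0.007], [-0.233, -0.973, 0.001], [-0.007, 0.0, -1.0]]
ft_force: [-15.2, 2.4, 15.7]
grip_width: 0.0171
gripper_force: 42.4
```

```bash
python3 - <<'E'
from h import *
i2,d2=snap('side'); u,v=320,206
b=cv2.resize(i2[v-22:v+18,u-42:u+32,::-1],(740,400),interpolation=cv2.INTER_CUBIC)
cv2.imwrite('pics/p2.png',b)
E
```

```text
(no output)
```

View pics/p2.png

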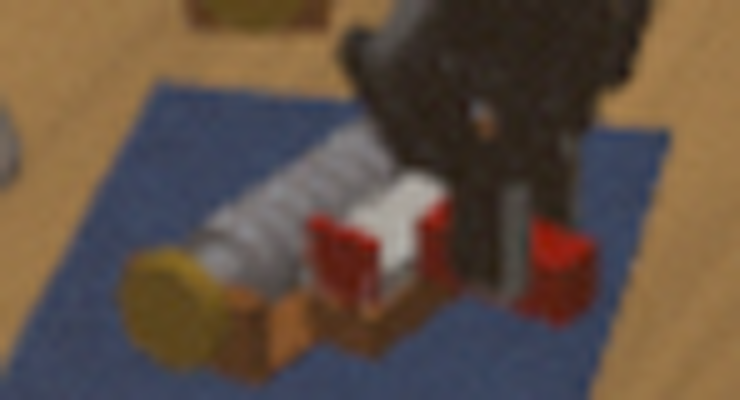

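Emit:
servo_tool(
  steps=[
    {"tx": -0.43, "ty": 0.1, "tz": 0, "yaw": 0, "claw": 1.2},
    {"tx": -1, "ty": 0.24, "tz": 0, "yaw": 0, "claw": 1.2},
    {"tx": -1, "ty": 0.24, "tz": 1, "yaw": 0, "claw": 1.2},
    {"tx": 0, "ty": 0, "tz": 2.5, "yaw": 0, "claw": 1.2},
    {"tx": 0, "ty": 0, "tz": 2.5, "yaw": 0, "claw": 1.2},
    {"tx": -1.99, "ty": -1.742, "tz": 0, "yaw": 1.083, "claw": 1.2},
    {"tx": -1.99, "ty": -1.742, "tz": 0, "yaw": 1.083, "claw": 1.2},
    {"tx": -1.99, "ty": -1.742, "tz": 0, "yaw": 1.083, "claw": 1.2},
    {"tx": -1.99, "ty": -1.742, "tz": 0, "yaw": 1.083, "claw": 1.2},
    {"tx": -1.99, "ty": -1.742, "tz": 0, "yaw": 1.083, "claw": 1.2},
    {"tx": -1.99, "ty": -1.742, "tz": 0, "yaw": 1.083, "claw": 1.2},
    {"tx": 0, "ty": 0, "tz": -2.5, "yaw": 0, "claw": 1.2},
    {"tx": 0, "ty": 0, "tz": -2.5, "yaw": 0, "claw": 1.2},
    {"tx": 0, "ty": 0, "tz": -1.5, "yaw": 0, "claw": 1.2},
    {"tx": 0, "ty": 0, "tz": -0.6, "yaw": 0, "claw": 1.2},
    {"tx": 0, "ty": 0, "tz": 0, "yaw": 0, "claw": 1.2},
    {"tx": 0, "ty": 0, "tz": 0, "yaw": 0, "claw": 1.2},
  ],
)

```text
time_s: 10.25
position: [0.4425, -0.0956, 0.031]
tool_rot: [[0.993, -0.122, 0.001], [-0.122, -0.993, -0.0], [0.001, 0.0, -1.0]]
ft_force: [0.2, -0.4, -0.6]
grip_width: 0.0172
gripper_force: 40.3
```

Emit:
servo_tool(
  steps=[
    {"tx": 0, "ty": 0, "tz": -0.3, "yaw": 0, "claw": 1.2},
    {"tx": 0, "ty": 0, "tz": -0.2, "yaw": 0, "claw": 1.2},
    {"tx": 0, "ty": 0, "tz": 0, "yaw": 0, "claw": 1.2},
    {"tx": 0, "ty": 0, "tz": 0, "yaw": 0, "claw": 1.2},
  ],
)

```text
time_s: 10.65
position: [0.4426, -0.0957, 0.0258]
tool_rot: [[0.993, -0.122, 0.001], [-0.122, -0.993, -0.0], [0.001, 0.0, -1.0]]
ft_force: [-1.3, 0.9, 4.1]
grip_width: 0.0167
gripper_force: 41.0
```

Emit:
servo_tool(
  steps=[
    {"tx": 0, "ty": 0, "tz": 0, "yaw": 0, "claw": 4},
    {"tx": 0, "ty": 0, "tz": 0, "yaw": 0, "claw": 4},
    {"tx": 0, "ty": 0, "tz": 0, "yaw": 0, "claw": 4},
    {"tx": 0, "ty": 0, "tz": 0, "yaw": 0, "claw": 4},
    {"tx": 0, "ty": 0, "tz": 0.5, "yaw": 0, "claw": 4},
    {"tx": 0, "ty": 0, "tz": 2, "yaw": 0, "claw": 4},
    {"tx": 0, "ty": 0, "tz": 4, "yaw": 0, "claw": 8.5},
    {"tx": 0, "ty": 0, "tz": 4, "yaw": 0, "claw": 8.5},
    {"tx": 0, "ty": 2, "tz": 2, "yaw": 0, "claw": 8.5},
    {"tx": 0, "ty": 4, "tz": 0, "yaw": 0, "claw": 8.5},
    {"tx": 0, "ty": 4, "tz": 0, "yaw": 0, "claw": 8.5},
    {"tx": 0, "ty": 4, "tz": 0, "yaw": 0, "claw": 8.5},
    {"tx": 0, "ty": 4, "tz": 0, "yaw": 0, "claw": 8.5},
    {"tx": 0, "ty": 4, "tz": 0, "yaw": 0, "claw": 8.5},
    {"tx": 0, "ty": 0, "tz": 0, "yaw": 0, "claw": 8.5},
  ],
)

```text
time_s: 12.15
position: [0.4417, 0.1279, 0.1507]
tool_rot: [[0.993, -0.117, 0.0], [-0.117, -0.993, 0.001], [0.0, -0.001, -1.0]]
ft_force: [0.5, -0.1, -0.4]
grip_width: 0.0851
gripper_force: 0.0
```

```bash
python3 - <<'E'
from h import *
im,d=snap('top'); H=hsv(im)
s=env.observe(); print(s['position'],s['grip_width'])
f,cx,cy,T=cam('top'); q=T[:3,:3].T@(np.array([.47,-.10,.02])-T[:3,3]); u,v=int(q[0]/q[2]*f+cx),int(q[1]/q[2]*f+cy); print(u,v)
r=box(u-30,u+26,v-25,v+25)
n,lab,st,ce=cv2.connectedComponentsWithStats((redm(H)&r).astype(np.uint8))
for i in range(1,n):
    if st[i,4]>4: P=pix(lab==i,.020 if st[i,4]>80 else .022); print(st[i],axis(P),rect(P))
sil=(H[...,1]<70)&(H[...,2]>130)&r; P=pix(sil,.010); print('sil',axis(P),rect(P),len(P))
a=rectify(im,'top',(.480,-.10),-7,.010,(-70,30),(-40,40),5)
b=rectify(im,'top',(.5215,-.2216),-7,.020,(-70,30),(-35,35),5)
cv2.imwrite('pics/hl.png',np.hstack([a,b]))
E
```

```text
[0.44192682 0.12603741 0.15054146] 0.08468376622866561
365 273
[353 264   3   8  11] (array([ 0.4823, -0.0689]), np.float64(-10.9)) (array([482.7, -68.9]), array([ 2.9, 18.1]), 81.5)
[376 269   3   8  14] (array([ 0.4739, -0.1268]), np.float64(-7.9)) (array([ 474.3, -126.7]), array([ 3.7, 18. ]), 82.7)
[359 274   9  20 139] (array([ 0.4442, -0.0937]), np.float64(-6.2)) (array([444.6, -93.6]), array([18.3, 46.7]), 82.9)
sil (array([ 0.4822, -0.0994]), np.float64(81.2)) (array([482.5, -99.5]), array([52.8, 29.7]), 82.7) 233
```

View pics/hl.png

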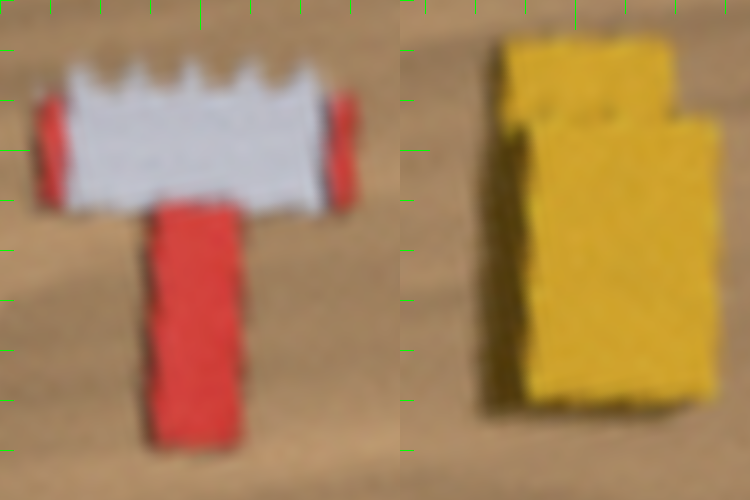

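Emit:
servo_tool(
  steps=[
    {"tx": 0.521, "ty": -3.203, "tz": 0, "yaw": 0, "claw": 8.5},
    {"tx": 0.521, "ty": -3.203, "tz": 0, "yaw": 0, "claw": 8.5},
    {"tx": 0.521, "ty": -3.203, "tz": 0, "yaw": 0, "claw": 8.5},
    {"tx": 0.521, "ty": -3.203, "tz": 0, "yaw": 0, "claw": 8.5},
    {"tx": 0.521, "ty": -3.203, "tz": 0, "yaw": 0, "claw": 8.5},
    {"tx": 0.521, "ty": -3.203, "tz": 0, "yaw": 0, "claw": 8.5},
    {"tx": 0.521, "ty": -3.203, "tz": 0, "yaw": 0, "claw": 8.5},
    {"tx": 0, "ty": 0, "tz": -4, "yaw": 0, "claw": 8.5},
    {"tx": 0, "ty": 0, "tz": -3.5, "yaw": 0, "claw": 8.5},
    {"tx": 0, "ty": 0, "tz": -2, "yaw": 0, "claw": 8.5},
    {"tx": 0, "ty": 0, "tz": 0, "yaw": 0, "claw": 8.5},
    {"tx": 0, "ty": 0, "tz": 0, "yaw": 0, "claw": 8.5},
  ],
)

```text
time_s: 13.4
position: [0.4789, -0.1007, 0.056]
tool_rot: [[0.992, -0.123, 0.0], [-0.123, -0.992, -0.0], [0.0, 0.0, -1.0]]
ft_force: [0.0, -0.3, 0.5]
grip_width: 0.0852
gripper_force: 0.0
```

Emit:
servo_tool(
  steps=[
    {"tx": 0, "ty": 0.1, "tz": -1.2, "yaw": 0, "claw": 8.5},
    {"tx": 0, "ty": 0, "tz": -1.2, "yaw": 0, "claw": 8.5},
    {"tx": 0, "ty": 0, "tz": -0.9, "yaw": 0, "claw": 8.5},
    {"tx": 0, "ty": 0, "tz": 0, "yaw": 0, "claw": 8.5},
    {"tx": 0, "ty": 0, "tz": 0, "yaw": 0, "claw": 7.2},
    {"tx": 0, "ty": 0, "tz": 0, "yaw": 0, "claw": 5.5},
    {"tx": 0, "ty": 0, "tz": 0, "yaw": 0, "claw": 5.5},
    {"tx": 0, "ty": 0, "tz": 0, "yaw": 0, "claw": 5.5},
    {"tx": 0, "ty": 0, "tz": 0, "yaw": 0, "claw": 5.5},
    {"tx": 0, "ty": 0, "tz": 0, "yaw": 0, "claw": 5.5},
    {"tx": 0, "ty": 0, "tz": 0, "yaw": 0, "claw": 5.5},
  ],
)

```text
time_s: 14.5
position: [0.4793, -0.0991, 0.0233]
tool_rot: [[0.993, -0.122, 0.001], [-0.122, -0.993, -0.001], [0.002, 0.001, -1.0]]
ft_force: [-1.2, -0.6, 4.4]
grip_width: 0.0608
gripper_force: 43.5
```

Emit:
servo_tool(
  steps=[
    {"tx": 0, "ty": 0, "tz": 1, "yaw": 0, "claw": 5.5},
    {"tx": 0, "ty": 0, "tz": 3, "yaw": 0, "claw": 5.5},
    {"tx": 0, "ty": 0, "tz": 3, "yaw": 0, "claw": 5.5},
    {"tx": 1.97, "ty": -2.275, "tz": 0, "yaw": -0.1, "claw": 5.5},
    {"tx": 1.97, "ty": -2.275, "tz": 0, "yaw": -0.1, "claw": 5.5},
    {"tx": 1.97, "ty": -2.275, "tz": 0, "yaw": -0.1, "claw": 5.5},
    {"tx": 1.97, "ty": -2.275, "tz": 0, "yaw": -0.1, "claw": 5.5},
    {"tx": 1.97, "ty": -2.275, "tz": 0, "yaw": -0.1, "claw": 5.5},
    {"tx": 1.97, "ty": -2.275, "tz": 0, "yaw": 0, "claw": 5.5},
    {"tx": 0, "ty": 0, "tz": -2.5, "yaw": 0, "claw": 5.5},
    {"tx": 0, "ty": 0, "tz": -2.35, "yaw": 0, "claw": 5.5},
    {"tx": 0, "ty": 0, "tz": 0, "yaw": 0, "claw": 5.5},
    {"tx": 0, "ty": 0, "tz": 0, "yaw": 0, "claw": 5.5},
    {"tx": 0, "ty": 0, "tz": 0, "yaw": 0, "claw": 5.5},
  ],
)

```text
time_s: 15.9
position: [0.5974, -0.2354, 0.0454]
tool_rot: [[0.991, -0.13, 0.001], [-0.13, -0.991, -0.001], [0.001, 0.001, -1.0]]
ft_force: [-0.1, -0.6, -0.4]
grip_width: 0.0611
gripper_force: 44.2
```

```bash
python3 - <<'E'
from h import *
s=env.observe(); print(s['position'],s['tool_rot'][:,0],s['grip_width'])
im,d=snap('top'); i2,d2=snap('side')
# numeric checks: red pixels (tail) in both views near the leaf
for n,i,dd in(('top',im,d),('side',i2,d2)):
    f,cx,cy,T=cam(n); q=T[:3,:3].T@(np.array([.555,-.231,.042])-T[:3,3]); u,v=int(q[0]/q[2]*f+cx),int(q[1]/q[2]*f+cy)
    m=redm(hsv(i))&box(u-22,u+22,v-20,v+20); W=cloud(n,dd)
    k,lab,st,ce=cv2.connectedComponentsWithStats(m.astype(np.uint8))
    for j in range(1,k):
        if st[j,4]>10: 
            P=pix(lab==j,.0415,n); print(n,(u,v),st[j],axis(P),rect(P),np.round(np.median(W[(lab==j)&(dd>0)],0),4))
E
```

```text
[ 0.59738654 -0.23539339  0.04539663] [ 0.99148468 -0.13021562  0.00142316] 0.061136451051047445
side (363, 171) [354 168  15   6  47] (array([ 0.5651, -0.2315]), np.float64(-11.6)) (array([ 565.4, -232.5]), array([24.4, 48.4]), 80.3) [ 0.5655 -0.2312  0.0415]
```

```bash
python3 - <<'E'
from h import *
im,d=load('side'); H=hsv(im); W=cloud('side',d)
f,cx,cy,T=cam('side'); q=T[:3,:3].T@(np.array([.5,-.22,.04])-T[:3,3]); u,v=int(q[0]/q[2]*f+cx),int(q[1]/q[2]*f+cy)
y=(H[...,0]>16)&(H[...,0]<34)&(H[...,1]>190)&box(u-25,u+25,v-22,v+22)&(d>0)
V=H[...,2][y]; print((u,v),y.sum(),np.percentile(V,[5,25,50,75,95]))
for nm,m,z in(('roof',y&(W[...,2]>.049),.052),('floor',y&(W[...,2]<.024)&(W[...,2]>.016),.020)):
    P=pix(m,z,'side'); 
    if len(P)>5: print(nm,m.sum(),axis(P),rect(P),np.median(W[m],0))
Y=H[...,2]; 
for r in range(v-14,v+16): print(r,''.join('%4d'%(Y[r,c] if y[r,c] else 0) for c in range(u-18,u+18)))
E
```

```text
(379, 176) 436 [101.75 121.   124.   163.5  192.  ]
roof 107 (array([ 0.496 , -0.2182]), np.float64(-10.7)) (array([ 496.2, -217.2]), array([41.7, 56.1]), 82.4) [ 0.49717985 -0.21864844  0.05142316]
floor 71 (array([ 0.5069, -0.2106]), np.float64(-10.3)) (array([ 504.6, -219.8]), array([46.2, 75.6]), 84.2) [ 0.50679886 -0.20703228  0.01943703]
162    0   0   0   0   0   0   0   0   0   0   0   0   0   0   0   0   0   0   0   0   0   0   0   0   0   0   0   0   0   0   0   0   0   0   0   0
163    0   0   0   0   0   0   0   0   0   0   0   0   0   0   0   0   0   0   0   0   0   0   0   0   0   0   0   0   0   0   0   0   0   0   0   0
164    0   0   0   0   0   0   0   0   0   0   0   0   0   0   0   0   0   0   0   0   0   0   0   0   0   0   0   0   0   0   0   0   0   0   0   0
165    0   0   0   0   0   0   0   0   0   0   0   0   0   0   0   0   0   0   0   0   0   0   0   0   0   0   0   0   0   0   0   0   0   0   0   0
166    0   0   0   0   0   0   0   0   0   0   0   0   0   0   0   0   0   0   0   0   0   0   0   0   0   0   0   0   0   0   0   0   0   0   0   0
167    0 
[... 3015 characters left out ...]
 126 124 124 124 123 123 124 123 125 124 120 120 121 122 126 122 112 100 100 110   0   0   0   0   0   0
188    0   0   0   0   0   0   0   0   0   0   0   0   0 127 127 125 124 121 123 124 122 124 123 124 124 125 110  98 108   0   0   0   0   0   0   0
189    0   0   0   0   0   0   0   0   0   0   0   0   0   0   0   0   0 125 123 132 123 122 123 122 123 125 106 107   0   0   0   0   0   0   0   0
190    0   0   0   0   0   0   0   0   0   0   0   0   0   0   0   0   0   0   0   0   0 129 129 131 126 122 110   0   0   0   0   0   0   0   0   0
191    0   0   0   0   0   0   0   0   0   0   0   0   0   0   0   0   0   0   0   0   0   0   0   0   0 129   0   0   0   0   0   0   0   0   0   0
```

```bash
python3 - <<'E'
from h import *
im,d=load('side'); H=hsv(im); V=H[...,2].astype(int); u,v=379,176
m=(H[...,0]>16)&(H[...,0]<34)&(H[...,1]>190)&box(u-8,u+14,v-8,v+2)&(V>150)
P=pix(m,.052,'side'); print('roof',m.sum(),axis(P),rect(P))
r=redm(H)&box(345,385,155,185)
for k in range(164,178): print(k,''.join('%4d'%(im[k,c,0] if r[k,c] else 0) for c in range(348,376)))
for t in(130,150,170):
    q=r&(im[...,0]>t)
    if q.sum()>5: P=pix(q,.0425,'side'); print(t,q.sum(),axis(P),rect(P))
E
```

```text
roof 101 (array([ 0.4966, -0.222 ]), np.float64(-8.5)) (array([ 497., -222.]), array([38.3, 53.7]), 81.3)
164    0   0   0   0   0   0 109   0   0   0   0   0   0   0   0   0   0   0   0   0   0   0   0   0   0   0   0   0
165    0   0   0   0   0 117 134 115   0   0   0   0   0   0   0   0   0   0   0   0   0   0   0   0   0   0   0   0
166    0   0   0   0   0   0   0   0   0 107   0   0   0   0   0   0   0   0   0   0   0   0   0   0   0   0   0   0
167    0   0   0   0   0 104   0   0   0   0   0   0   0   0   0   0   0   0   0   0   0   0   0   0   0   0   0   0
168    0   0   0   0   0   0   0 120 117 109   0   0   0   0   0   0   0   0   0   0   0   0   0   0   0   0   0   0
169    0   0   0   0   0   0   0 151 143 132 135   0   0   0   0   0   0   0   0   0   0   0   0   0   0   0   0   0
170    0   0   0   0   0   0 145 147 153 148 147 148 146 148 149   0   0   0   0   0   0   0   0   0   0   0   0   0
171    0   0   0   0   0   0 120 127 135 133 136 139 147 154 148 147 144 145 146 146 148   0   0   0   0   0   0   0
172    0   0   0   0   0   0   0   0   0   0 104 112 129 134 131 134 138 148 153 148 133   0   0   0   0   0   0   0
173    0   0   0   0   0   0   0   0   0   0   0   0   0   0   0 106 114 130 135 130   0   0   0   0   0   0   0   0
174    0   0   0   0   0   0   0   0   0   0   0   0   0   0   0   0   0   0   0   0   0   0   0   0   0   0   0   0
175    0   0   0   0   0   0   0   0   0   0   0   0   0   0   0   0   0   0   0   0   0   0   0   0   0   0   0   0
176    0   0   0   0   0   0   0   0   0   0   0   0   0   0   0   0   0   0   0   0   0   0   0   0   0   0   0   0
177    0   0   0   0   0   0   0   0   0   0   0   0   0   0   0   0   0   0   0   0   0   0   0   0   0   0   0   0
130 36 (array([ 0.5644, -0.2315]), np.float64(-14.0)) (array([ 573.4, -236.8]), array([27.5, 65.7]), 63.8)
```

Emit:
servo_tool(
  steps=[
    {"tx": -0.496, "ty": 0.065, "tz": 0, "yaw": 0, "claw": 5.5},
    {"tx": -0.496, "ty": 0.065, "tz": 0, "yaw": 0, "claw": 5.5},
    {"tx": -0.496, "ty": 0.065, "tz": 0, "yaw": 0, "claw": 5.5},
    {"tx": -0.297, "ty": 0.039, "tz": 0, "yaw": 0, "claw": 5.5},
    {"tx": 0, "ty": 0, "tz": 0, "yaw": 0, "claw": 5.5},
    {"tx": 0, "ty": 0, "tz": 0, "yaw": 0, "claw": 5.5},
  ],
)

```text
time_s: 16.6
position: [0.5793, -0.2331, 0.0439]
tool_rot: [[0.991, -0.131, 0.0], [-0.131, -0.991, -0.0], [0.0, 0.0, -1.0]]
ft_force: [-0.0, -0.4, -1.2]
grip_width: 0.0607
gripper_force: 44.2
```

Emit:
servo_tool(
  steps=[
    {"tx": -0.297, "ty": 0.039, "tz": 0, "yaw": 0, "claw": 5.5},
    {"tx": -0.297, "ty": 0.039, "tz": 0, "yaw": 0, "claw": 5.5},
    {"tx": -0.297, "ty": 0.039, "tz": 0, "yaw": 0, "claw": 5.5},
    {"tx": -0.297, "ty": 0.039, "tz": 0, "yaw": 0, "claw": 5.5},
    {"tx": -0.297, "ty": 0.039, "tz": 0, "yaw": 0, "claw": 5.5},
    {"tx": 0, "ty": 0, "tz": 0, "yaw": 0, "claw": 5.5},
  ],
)

```text
time_s: 17.2
position: [0.564, -0.231, 0.0439]
tool_rot: [[0.991, -0.131, -0.0], [-0.131, -0.991, 0.0], [-0.0, -0.0, -1.0]]
ft_force: [0.4, -0.5, -2.1]
grip_width: 0.0609
gripper_force: 44.2
```

Emit:
servo_tool(
  steps=[
    {"tx": -0.297, "ty": 0.039, "tz": 0, "yaw": 0, "claw": 5.5},
    {"tx": -0.297, "ty": 0.039, "tz": 0, "yaw": 0, "claw": 5.5},
    {"tx": -0.297, "ty": 0.039, "tz": 0, "yaw": 0, "claw": 5.5},
    {"tx": -0.297, "ty": 0.039, "tz": 0, "yaw": 0, "claw": 5.5},
    {"tx": -0.297, "ty": 0.039, "tz": 0, "yaw": 0, "claw": 5.5},
    {"tx": -0.297, "ty": 0.039, "tz": 0, "yaw": 0, "claw": 5.5},
    {"tx": -0.297, "ty": 0.039, "tz": 0, "yaw": 0, "claw": 5.5},
    {"tx": -0.297, "ty": 0.039, "tz": 0, "yaw": 0, "claw": 5.5},
    {"tx": 0, "ty": 0, "tz": 0, "yaw": 0, "claw": 5.5},
  ],
)

```text
time_s: 18.1
position: [0.5403, -0.2279, 0.0438]
tool_rot: [[0.991, -0.131, -0.0], [-0.131, -0.991, 0.0], [-0.0, -0.0, -1.0]]
ft_force: [-0.8, -0.2, -0.9]
grip_width: 0.061
gripper_force: 44.2
```

Emit:
servo_tool(
  steps=[
    {"tx": -0.198, "ty": 0.026, "tz": -0.05, "yaw": 0, "claw": 5.5},
    {"tx": -0.198, "ty": 0.026, "tz": -0.05, "yaw": 0, "claw": 5.5},
    {"tx": 0, "ty": 0, "tz": -0.05, "yaw": 0, "claw": 5.5},
    {"tx": 0, "ty": 0, "tz": 0, "yaw": 0, "claw": 5.5},
    {"tx": 0, "ty": 0, "tz": 0, "yaw": 0, "claw": 5.5},
  ],
)

```text
time_s: 18.6
position: [0.5373, -0.2278, 0.0433]
tool_rot: [[0.991, -0.13, 0.002], [-0.13, -0.991, -0.001], [0.002, 0.001, -1.0]]
ft_force: [0.6, 0.0, 6.1]
grip_width: 0.0607
gripper_force: 45.0
```

Emit:
servo_tool(
  steps=[
    {"tx": -0.099, "ty": 0.013, "tz": 0, "yaw": 0, "claw": 5.5},
    {"tx": -0.05, "ty": 0.007, "tz": 0, "yaw": 0, "claw": 5.5},
    {"tx": 0, "ty": 0, "tz": 0, "yaw": 0, "claw": 5.5},
    {"tx": 0, "ty": 0, "tz": 0, "yaw": 0, "claw": 5.5},
  ],
)

```text
time_s: 19.0
position: [0.5363, -0.2278, 0.0433]
tool_rot: [[0.991, -0.13, 0.003], [-0.13, -0.991, -0.002], [0.004, 0.001, -1.0]]
ft_force: [4.2, -0.9, 5.8]
grip_width: 0.0611
gripper_force: 44.9
```

Emit:
servo_tool(
  steps=[
    {"tx": -0.099, "ty": 0.013, "tz": 0, "yaw": 0, "claw": 5.5},
    {"tx": 0, "ty": 0, "tz": 0, "yaw": 0, "claw": 5.5},
    {"tx": 0, "ty": 0, "tz": 0, "yaw": 0, "claw": 5.5},
  ],
)

```text
time_s: 19.3
position: [0.5354, -0.2277, 0.0433]
tool_rot: [[0.991, -0.13, 0.004], [-0.13, -0.991, -0.002], [0.004, 0.001, -1.0]]
ft_force: [4.2, -1.1, 4.7]
grip_width: 0.0606
gripper_force: 44.9
```

Still sliding with friction only; go on in 1 mm steps.

Emit:
servo_tool(
  steps=[
    {"tx": -0.099, "ty": 0.013, "tz": 0, "yaw": 0, "claw": 5.5},
    {"tx": 0, "ty": 0, "tz": 0, "yaw": 0, "claw": 5.5},
    {"tx": 0, "ty": 0, "tz": 0, "yaw": 0, "claw": 5.5},
  ],
)

```text
time_s: 19.6
position: [0.5347, -0.2276, 0.0433]
tool_rot: [[0.991, -0.131, 0.004], [-0.131, -0.991, -0.002], [0.005, 0.002, -1.0]]
ft_force: [5.0, -0.7, 3.9]
grip_width: 0.061
gripper_force: 44.7
```

Emit:
servo_tool(
  steps=[
    {"tx": -0.099, "ty": 0.013, "tz": 0, "yaw": 0, "claw": 5.5},
    {"tx": 0, "ty": 0, "tz": 0, "yaw": 0, "claw": 5.5},
    {"tx": 0, "ty": 0, "tz": 0, "yaw": 0, "claw": 5.5},
  ],
)

```text
time_s: 19.9
position: [0.5346, -0.2277, 0.0434]
tool_rot: [[0.991, -0.131, 0.007], [-0.131, -0.991, -0.003], [0.007, 0.002, -1.0]]
ft_force: [9.2, -0.1, 1.6]
grip_width: 0.0611
gripper_force: 44.4
```

Emit:
servo_tool(
  steps=[
    {"tx": 0, "ty": 0, "tz": 0, "yaw": 0, "claw": 7.8},
    {"tx": 0, "ty": 0, "tz": 0, "yaw": 0, "claw": 8},
    {"tx": 0, "ty": 0, "tz": 0, "yaw": 0, "claw": 8},
    {"tx": 0, "ty": 0, "tz": 0, "yaw": 0, "claw": 8},
    {"tx": 0.2, "ty": 0, "tz": 0, "yaw": 0, "claw": 8},
    {"tx": 0, "ty": 0, "tz": 1, "yaw": 0, "claw": 8},
    {"tx": 0, "ty": 0, "tz": 3, "yaw": 0, "claw": 8},
    {"tx": 0, "ty": 0, "tz": 4, "yaw": 0, "claw": 8},
    {"tx": 0, "ty": 0, "tz": 4, "yaw": 0, "claw": 8},
    {"tx": 0, "ty": 0, "tz": 4, "yaw": 0, "claw": 8},
    {"tx": -1, "ty": 4, "tz": 0, "yaw": 0, "claw": 8},
    {"tx": -1, "ty": 4, "tz": 0, "yaw": 0, "claw": 8},
    {"tx": -1, "ty": 4, "tz": 0, "yaw": 0, "claw": 8},
    {"tx": -1, "ty": 4, "tz": 0, "yaw": 0, "claw": 8},
    {"tx": 0, "ty": 4, "tz": 0, "yaw": 0, "claw": 8},
    {"tx": 0, "ty": 0, "tz": 0, "yaw": 0, "claw": 8},
    {"tx": 0, "ty": 0, "tz": 0, "yaw": 0, "claw": 8},
  ],
)

```text
time_s: 21.6
position: [0.4942, -0.0264, 0.203]
tool_rot: [[0.992, -0.129, 0.001], [-0.129, -0.992, -0.001], [0.001, 0.0, -1.0]]
ft_force: [0.3, -0.2, 0.1]
grip_width: 0.0801
gripper_force: 0.0
```

```bash
python3 - <<'E'
from h import *
s=env.observe(); print(s['time_s'],s['position'],s['ft_force'])
im,d=snap('top'); H=hsv(im)
f,cx,cy,T=cam('top'); q=T[:3,:3].T@(np.array([.53,-.225,.03])-T[:3,3]); u,v=int(q[0]/q[2]*f+cx),int(q[1]/q[2]*f+cy); print(u,v)
r=box(u-25,u+25,v-22,v+22)
n,lab,st,ce=cv2.connectedComponentsWithStats((redm(H)&r).astype(np.uint8))
for i in range(1,n):
    if st[i,4]>3: P=pix(lab==i,.042); print(st[i],axis(P))
P=pix((H[...,1]<70)&(H[...,2]>130)&r,.030); print('sil',axis(P),rect(P),len(P))
a=rectify(im,'top',(.5233,-.2246),-7.5,.030,(-60,40),(-45,45),5)
cv2.imwrite('pics/fin.png',np.hstack([a,cv2.resize(im[140:300,170:290,::-1],None,fx=2.5,fy=2.5)]) if 0 else a)
E
```

```text
21.6 [ 0.49422518 -0.02639803  0.2030428 ] [ 0.28347752 -0.16832669  0.05989817]
417 252
[406 245   3   8  12] (array([ 0.5374, -0.1963]), np.float64(-10.2))
[429 249   3   8  17] (array([ 0.5309, -0.2537]), np.float64(-10.7))
sil (array([ 0.5426, -0.2189]), np.float64(67.9)) (array([ 547.3, -203.1]), array([106.5,  38.1]), 68.1) 240
```

View pics/fin.png

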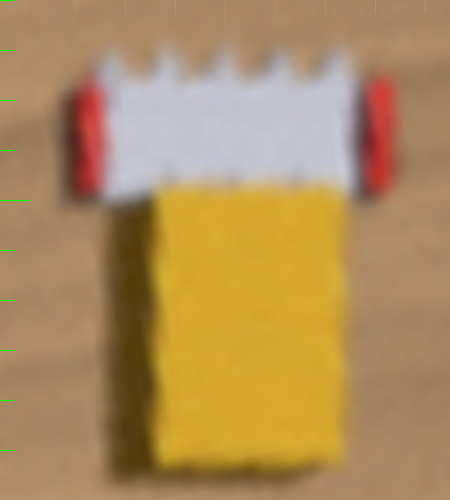

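The bar lies flush at the mouth (mouth edge near row 200, bar back at about row 197). The other leaves and the bystanders were not touched.

```bash
python3 -c "
from rig import env
print(env.close_job())"
```

```text
the job is handed in; nothing more can be done
None
```

The job is handed in at about 21.6 s: the middle leaf (11.25 mm) seated fully in the blue-mat screw, was laid on the counter and let go, regripped by its comb ends, and slid tail first into the yellow holder to a hard stop, with its bar about 0.5 mm from the mouth in the last picture; I picked it by measuring pitches in the images, so the other two leaves were never tried or moved, and I kept clear of the cup, jar and figurine.

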